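# Rake a dropped thumb nut out from under a low shelf and return it to its foam pocket

### The arm

A 6-joint arm with a two-finger parallel gripper is mounted at the origin on a cart in front of the work surface, level with it; the furniture and walls round the work are solid. World frame = base frame: x ahead of the robot, y to its left, z up, the work surface at z = 0. Lengths are in m, angles in rad, forces in N, time in s.
With the tool pointing down it reaches from about 0.275 to 0.85 m from the base axis. Payload 5.2 kg.
Tool frame: the origin (TCP) lies midway between the tips of the shut fingers; the grasp point (between the pads) lies behind it (manip.grip_depth is the z of the grasp point in the tool frame, in m); z points along the fingers, x is the direction in which the jaws open and shut, and the axes are right-handed (so a half turn about z gives the same grasp; the last joint's range is limited). The gripper opens to 85 mm and grips with 20 to 120 N. Pads are 22 mm wide; open, the fingers measure 114 mm over their backs; the gripper's body (76 mm by 85 mm) begins 54 mm behind the grasp point. The pads swing forward as they close: fully open they stand 13 mm farther back than shut.
Start: joints at [-1.378, 0.259, 1.535, -0, 1.348, -0.203], TCP at [0.212, -0.507, 0.231] pointing down, gripper open.
Joint ranges: [-3.14, 3.14], [-0.91, 2.08], [0.19, 2.58], [-1.22, 4.36], [0.22, 2.71], [-3.12, 3.12]. Speed limits (rad/s): [2.57, 2.57, 3.14, 3.14, 3.14, 3.14].

### API

Orientations are given as a rotation vector (axis times angle).
In Python, from cell import manip, cams, job gives the robot as it stands. The module is installed in compiled form; this text tells all that it offers.
- The arm moves only by the shell command python3 -m jog 'ROWS' [FORCE]. ROWS is text: rows parted by semicolons, each of 7 numbers parted by spaces: the closure, from 0 (fully open) to 1 (shut), then the shift along the tool's x, y, z in units of 40 mm (1.0 is 40 mm), then the turn, a rotation vector about the tool's x, y, z in units of 8 degrees (1.0 is 8 degrees). In form: gripper tx ty tz wx wy wz; .... A call has 1 to 20 rows; each row shifts and turns the pose as measured when the row begins, along the tool's axes as they then stand; what a row does not reach is not made up. A row lasts 1/10 s, in which the tool goes at most 50 mm and 8.59 degrees, less where a joint would pass 70% of its speed; a pose out of reach is approached as far as the arm can. A call is refused whole if a number of a shift passes 1 or a number of a turn 1, either way. A call with a gripper value outside its range is refused whole. The fingers move at their own pace and stop on an object; FORCE is the grip in N (left out, the last holds). Time passes only in rows, so rows that do not move let the fingers close. It gives the time, the measured TCP pose, the force and the opening at its end, in the units of the state.
- manip.observe(): the state, without advancing time (a new reading comes with each control period).
- cams.snapshot(name): name is "side" or "top"; returns the picture (480x640x3 uint8, red, green, blue); there is no depth.
- cams.camera_model(name): a dict with "fx", "fy", "cx", "cy" (pixels), "R" (3x3) and "t" (3): a world point X has camera coordinates R X + t. Camera axes: x right, y down, z forward; pixel columns grow to the right and rows downward; lengths in m; the calibration is good to about 2 mm. A picture is of the moment at which its call begins. camera_model takes no time and is no camera call.
- job.hand_in(): hands the job in, once; it reports no verdict.
The state is a dict: "t": time; "joint_pos": joint angles; "joint_velocities": joint speeds; "tau": joint torques, N m; "tcp_pos": TCP position; "ee_rot": TCP orientation; "force": force on the tool from outside, world axes, zero at the start; "moment": the same for the moment, N m; "width": finger opening in m.
Only numpy, scipy, OpenCV 4.12 (cv2) and the standard library are available. Lean on these libraries where they do the work, as an engineer would, in place of code of your own. Each camera call takes 0.05 s, during which the arm holds its last target.

### The job

A brass thumb nut has slid under the low wooden shelf. Lift the rake out of the foam by its blade, at the finger cut-out, lay it flat on the bench and let go; then take it again by its orange handle, reach under the shelf and drag the nut out onto the open bench with it. Lay the rake down flat, out from under the shelf, and set the nut in its round foam pocket, boss up and fully home; leave the spools and the dropper where they stand.

Things in the scene. Friction and masses are not known exactly. Their poses are not given: they have to be found in the camera images.
- foam: Grey foam insert in a shallow tray, fixed, 188 x 288 mm, top 42 mm above the bench. Origin: centre of its underside; its y axis runs along the rake's slot, towards the rake's head; z up. The slot's centre line is at x = +20 mm; in it the rake lies with its origin at x = +20, y = 0, z = 12 mm and its axes parallel to the foam's. The slot leaves 2.5 mm beside the handle, whose top lies flush with the foam, so the handle cannot be gripped there.
- finger_cutout (a point): Centre of the finger cut-out in the foam, at the height of the foam's top: 120 mm across the rake (foam x) by 50 mm along it, floor 5 mm above the bench; the rake's blade crosses its middle.
- pocket (a point): Centre of the mouth of the round pocket in the foam, 42 mm above the bench: 42 mm wide, 8 mm deep, blue floor. The seated nut's disc is flush with the foam and its centre point 0.5 mm above this point.
- shelf_mouth (a point): Middle of the open edge of the fixed low wooden shelf, at bench height. Its y axis points level into the space under the shelf, x along the open edge, z up. The space is 160 mm wide (x -80 to +80), 145 mm deep (y 0 to 145), 55 mm high, closed at both sides and at the back; the board's top is 66 mm above the bench. A stack of cards (8 mm) and a teal spool (40 mm) lie on top, at y over 35 mm. The nut starts under it, with x between -40 and +40 mm and y between 55 and 95 mm.
- rake_blade (a point): Where to grip the rake in the cut-out: a point on its steel blade, 14 mm wide (x), 5 mm thick (z, 22 to 27 mm above the rake's underside). Rake axes: y from handle to head, z up when it lies flat. The rake is 240 mm long, 140 g.
- rake_handle (a point): Centre of the rake's orange handle, 20 mm wide (x), 90 mm long (y), 30 mm high; lying on the bench it is 15 mm above it. It is 120 mm behind rake_blade and 75 mm behind the rake's origin (which is the middle of its length, at its underside).
- rake_head (a point): Centre of the rake's head, a steel lip 80 mm wide (x), 5 mm thick (y), 27 mm high, from the underside up; 192.5 mm ahead of rake_handle. The blade joins its top edge, so things up to 22 mm high fit under the blade. Lying on the bench the rake stands on the head's lower edge and the handle, level.
- rake: The whole rake; origin at the middle of its length at its underside, axes as told at rake_blade.
- nut_center (a point): Centre of the loose brass thumb nut, 17 mm high, 80 g: a knurled disc 38 mm wide and 8 mm high below, a round boss 22 mm wide and 9 mm high on it. z up along the boss. The centre is 8.5 mm above its underside.
- nut: The thumb nut, origin at the centre of its underside.
- spool_orange: Bystander: spool of orange thread, 30 x 30 x 40 mm, standing at the back of the bench; origin at its underside.
- dropper: Bystander: small white dropper bottle, 26 x 26 x 44 mm, standing at the back of the bench; origin at its underside.
- spool_teal: Bystander: spool of teal thread, 30 x 30 x 40 mm, standing on top of the low shelf; origin at its underside.

How it is judged:
On the way, in this order (a step that is already met when the one before it is completed fails the run):
1. the rake lies flat on the bench, out of the foam, let go (height (world z) of rake_handle below 0.021 m and angle between rake's own z axis and vertical below 0.1 rad and contact force between the fingers and rake below 0.1 N and linear speed of rake below 0.02 m/s), for 0.1 s.
2. the gripper is at the rake's handle and the rake touches the nut under the shelf (distance between the grasp point and rake_handle below 0.07 m and contact force between rake and nut above 0.02 N and y of nut_center in the frame of shelf_mouth above 0 m), for 0.1 s.
3. the nut is out from under the shelf, on the bench (y of nut_center in the frame of shelf_mouth below -0.02 m and height (world z) of nut_center below 0.02 m), for 0.1 s.
At the end, for the whole second after the job is handed in: Nut boss up in the pocket: within 5 mm of its centre in plan, its centre at most 3 mm above the mouth, tilt under 0.1 rad. Rake flat (0.15 rad), handle centre under 35 mm high, head out from under the shelf. Both at rest (horizontal distance between nut_center and pocket below 0.005 m and z of nut_center in the frame of pocket below 0.003 m and angle between nut's own z axis and vertical below 0.1 rad and linear speed of each of nut, rake below 0.02 m/s and angle between rake's own z axis and vertical below 0.15 rad and height (world z) of rake_handle below 0.035 m and y of rake_head in the frame of shelf_mouth below -0.003 m); the robot touches nothing.
It fails at once if a spool or the dropper is moved more than 30 mm or knocked over (distance of any of spool_orange, dropper, spool_teal from where it was at the start of the episode above 0.03 m or angle between any of spool_orange, dropper, spool_teal's own z axis and vertical above 0.5 rad).
It also fails if it takes over 61 s, if anything falls off the work surface, if the arm or the gripper's body presses on something with over 40 N, if the wrist force passes 120 N, or if a joint passes its speed limit or range.

## Working session

There is one attempt and no reset: what is moved stays moved. The work goes in short steps, Python scripts to look and compute and a shell command to move; the robot and the scene stay as the last step left them, time stands still between calls to the robot, and variables do not carry over. Pictures are saved under pics/ and viewed, and the job is handed in when it is done.

```bash
mkdir -p pics; ls
python3 - <<'E'
from cell import manip,cams,job
import cv2,numpy as np
np.set_printoptions(precision=4,suppress=True)
print(manip.observe(), manip.grip_depth)
for n in ("side","top"):
    im=cams.snapshot(n); cv2.imwrite(f"pics/{n}0.png",im[:,:,::-1]); print(n,cams.camera_model(n))
E
```

```text
pics
{'t': 0.0, 'joint_pos': array([-1.3778,  0.2593,  1.5361,  0.    ,  1.348 , -0.2028]), 'joint_velocities': array([ 0.0004,  0.0007, -0.0007, -0.0007,  0.    ,  0.0006]), 'tau': array([  0.    , -44.6028, -29.0565,  -0.0001,   0.0118,  -0.    ]), 'tcp_pos': array([ 0.212 , -0.5069,  0.2305]), 'ee_rot': array([-2.6137,  1.7406,  0.002 ]), 'force': array([-0.0516, -0.2822,  0.3753]), 'moment': array([-0.0446,  0.0245, -0.0307]), 'width': 0.08532155238630686} -0.0187
side {'fx': 599.3828378941619, 'fy': 599.3828378941619, 'cx': 318.4360657416737, 'cy': 228.86153696040776, 'R': array([[-0.274 , -0.9615, -0.0229],
       [-0.5437,  0.1745, -0.821 ],
       [ 0.7933, -0.2125, -0.5705]]), 't': array([0.1252, 0.3776, 0.9878])}
top {'fx': 433.25991745588885, 'fy': 433.25991745588885, 'cx': 315.11628125202463, 'cy': 244.26181731602114, 'R': array([[-0.0099, -0.9998,  0.0145],
       [-0.9965,  0.0087, -0.0831],
       [ 0.083 , -0.0152, -0.9964]]), 't': array([-0.0528,  0.5687,  1.1645])}
```

View pics/side0.png

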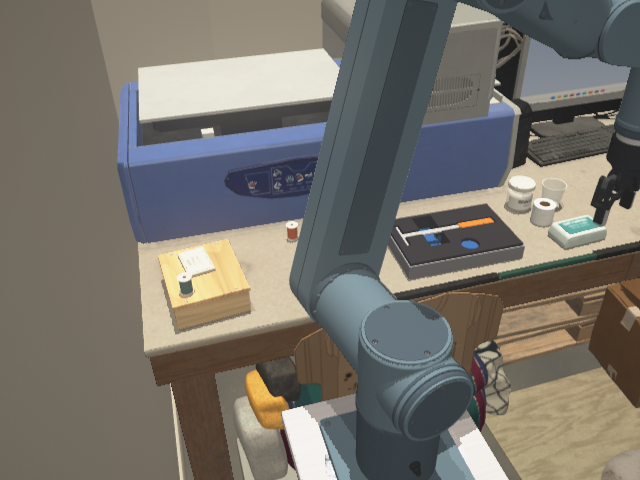

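View pics/top0.png

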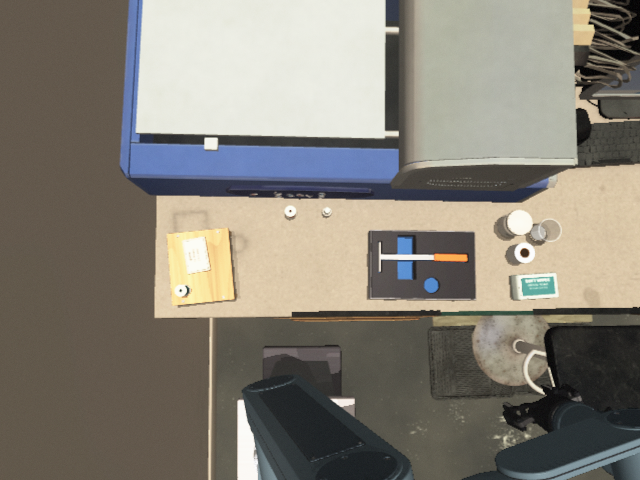

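```bash
cat > h.py <<'E'
import numpy as np,cv2
from cell import cams,manip
np.set_printoptions(precision=4,suppress=True)
def cm(n): 
    c=cams.camera_model(n); return c,np.array(c['R']),np.array(c['t'])
def ray(n,u,v,z):
    c,R,t=cm(n); d=R.T@np.array([(u-c['cx'])/c['fx'],(v-c['cy'])/c['fy'],1.]); o=-R.T@t
    return o+d*(z-o[2])/d[2]
def proj(n,X):
    c,R,t=cm(n); p=R@np.asarray(X,float)+t; return np.array([c['fx']*p[0]/p[2]+c['cx'],c['fy']*p[1]/p[2]+c['cy']])
def crop(n,f,u0,v0,w,h,s):
    im=cv2.imread(f); cv2.imwrite(n,cv2.resize(im[v0:v0+h,u0:u0+w],None,fx=s,fy=s,interpolation=cv2.INTER_CUBIC))
def snap(n,f):
    im=cams.snapshot(n)[:,:,::-1].copy(); cv2.imwrite(f,im); return im
E
python3 - <<'E'
from h import *
crop('pics/c1.png','pics/top0.png',360,222,130,90,6)
crop('pics/c2.png','pics/top0.png',150,190,190,130,4)
crop('pics/c3.png','pics/side0.png',145,210,170,130,4)
for uv in [(370,232),(474,232),(475,300),(368,299)]: print('foam',ray('top',*uv,.042))
for uv in [(167,233),(229,228),(234,298),(172,305)]: print('shelf',ray('top',*uv,.066))
E
```

```text
foam [ 0.5987 -0.2071  0.042 ]
foam [ 0.5964 -0.4908  0.042 ]
foam [ 0.4126 -0.486   0.042 ]
foam [ 0.4183 -0.198   0.042 ]
shelf [0.5979 0.3331 0.066 ]
shelf [0.6098 0.1701 0.066 ]
shelf [0.4256 0.1558 0.066 ]
shelf [0.4092 0.3167 0.066 ]
```

View pics/c1.png

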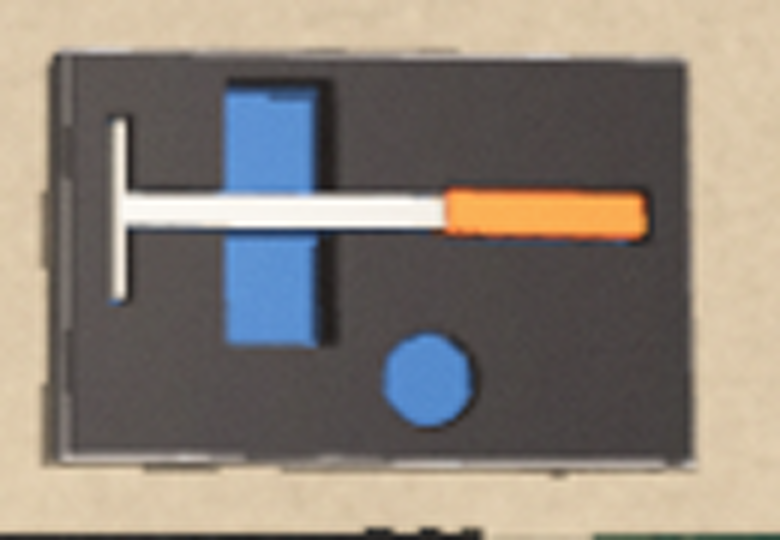

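View pics/c2.png

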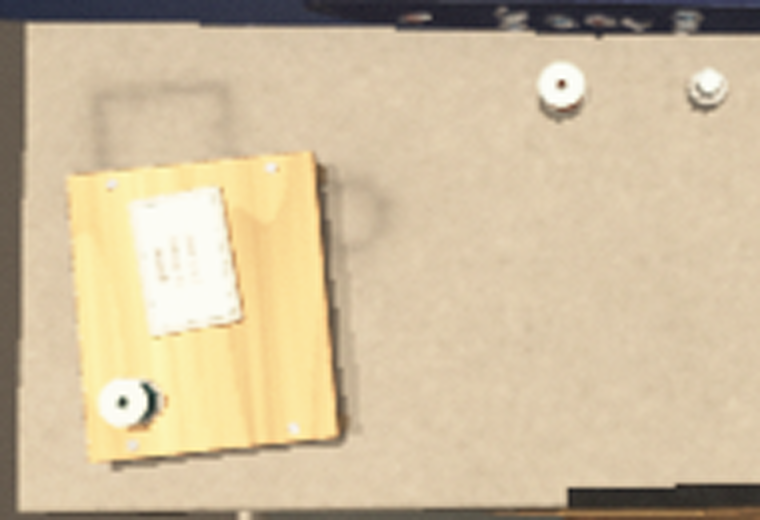

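View pics/c3.png

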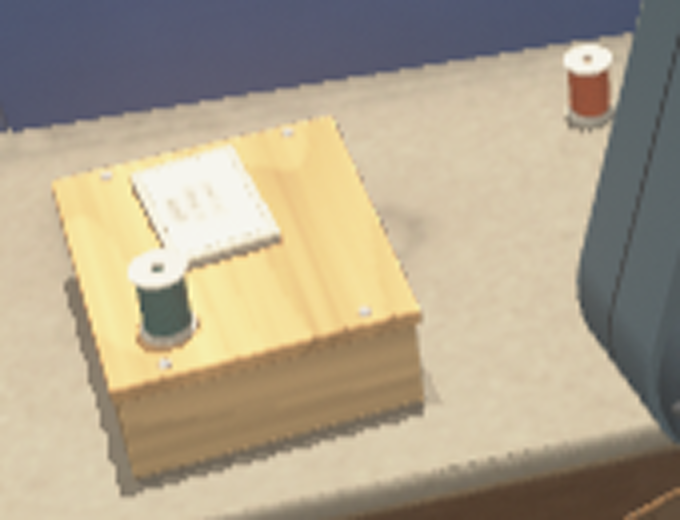

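Run:
```python
from h import *
im=cv2.imread('pics/top0.png'); hsv=cv2.cvtColor(im,cv2.COLOR_BGR2HSV)
print('cam', [-np.array(cm(n)[1]).T@cm(n)[2] for n in('top','side')])
roi=np.zeros(im.shape[:2],np.uint8); roi[225:305,365:480]=255
def comps(m,n,zs):
    k,l,s,c=cv2.connectedComponentsWithStats(m)
    for i in range(1,k):
        if s[i,4]>15:
            ys,xs=np.nonzero(l==i); r=cv2.minAreaRect(np.c_[xs,ys].astype(np.float32))
            print(n,s[i],c[i],r, ray('top',*c[i],zs))
comps(cv2.inRange(hsv,(100,120,100),(120,255,255))&roi,'blue',.034)
comps(cv2.inRange(hsv,(5,150,150),(20,255,255))&roi,'orange',.042)
comps(cv2.inRange(hsv,(0,0,170),(180,70,255))&roi,'white',.039)
# foam mask
m=cv2.inRange(hsv,(0,0,0),(180,255,110))&roi
m=cv2.morphologyEx(m,cv2.MORPH_CLOSE,np.ones((25,25)))
r=cv2.minAreaRect(cv2.findNonZero(m)); print('foam',r,[ray('top',*p,.042) for p in cv2.boxPoints(r)])
# side
im=cv2.imread('pics/side0.png'); crop('pics/c4.png','pics/side0.png',380,195,150,90,5)
R=cv2.Rodrigues(manip.observe()['ee_rot'])[0]; print(R)
# spool positions
for uv in [(290,211),(326.5,211.5)]: print(ray('top',*uv,.042))
print(ray('top',181,290,.106))
```

```text
cam [array([ 0.4695, -0.04  ,  1.2084]), array([-0.5441,  0.2644,  0.8764])]
blue [398 237  15  17 243] [404.6543 245.0741] ((405.0, 245.0), (16.0, 14.0), 90.0) [ 0.563  -0.3022  0.034 ]
blue [398 260  15  19 276] [404.8333 269.1558] ((405.0, 269.0), (18.0, 14.0), 90.0) [ 0.4974 -0.3009  0.034 ]
blue [424 278  15  15 175] [430.7886 284.9829] ((431.0, 285.0), (14.0, 14.0), 90.0) [ 0.4539 -0.3703  0.034 ]
orange [434 253  34   9 246] [450.8333 257.2317] ((450.49176025390625, 257.23187255859375), (33.19312286376953, 7.495221138000488), 2.0454084873199463) [ 0.5282 -0.4249  0.042 ]
white [ 365  225  115   80 1686] [426.7989 260.1299] ((422.0, 264.5), (79.0, 114.0), 90.0) [ 0.5211 -0.3602  0.039 ]
white [379 242  55  30 341] [402.0029 256.6921] ((406.0, 256.5), (29.0, 54.0), 90.0) [ 0.531 -0.293  0.039]
white [371 298  24   1  24] [382.5 298. ] ((382.5, 298.0), (23.0, 0.0), 180.0) [ 0.4204 -0.2375  0.039 ]
foam ((421.00006103515625, 265.49383544921875), (106.79434204101562, 68.2417221069336), 0.7073193788528442) [array([ 0.4185, -0.1958,  0.042 ]), array([ 0.6023, -0.2018,  0.042 ]), array([ 0.5963, -0.493 ,  0.042 ]), array([ 0.4119, -0.4832,  0.042 ])]
[[ 0.3855 -0.9227 -0.0003]
 [-0.9227 -0.3855  0.0016]
 [-0.0016 -0.0004 -1.    ]]
[0.6579 0.0095 0.042 ]
[ 0.6558 -0.0897  0.042 ]
[0.4486 0.2823 0.106 ]
```

View pics/c4.png

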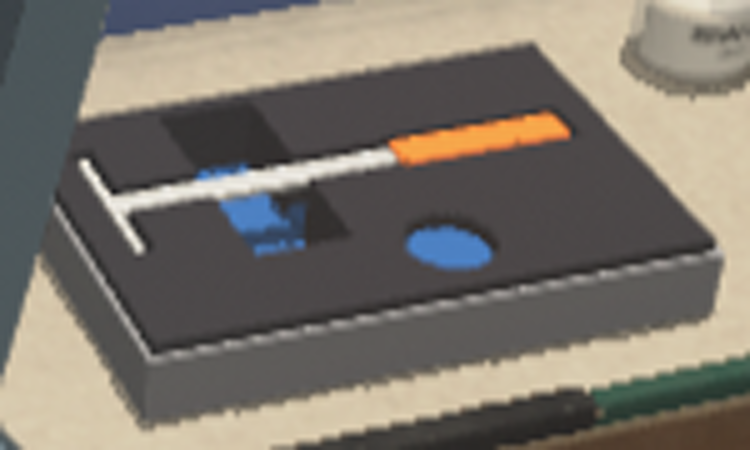

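Run:
```python
from h import *
im=cv2.imread('pics/top0.png'); hsv=cv2.cvtColor(im,cv2.COLOR_BGR2HSV)
ha=ray('top',450.83,257.23,.042)[:2]
# weighted saturation-subpixel: blade & head rows
g=im.astype(float).min(2)
for u in (386,390,394,418,422,426,430):
    c=g[248:266,u]; w=np.clip(c-90,0,None); print(u,(w*np.arange(248,266)).sum()/w.sum(),end=' | ')
print()
sub=g[240:276,376:384]; w=np.clip(sub-100,0,None); w[:, :]=w
ys,xs=np.mgrid[240:276,376:384]; 
for v in (244,248,252,262,266,270): print(v,(w[v-240]*xs[0]).sum()/w[v-240].sum())
col=w.sum(1); print(np.c_[np.arange(240,276),col.round()].T)
he=ray('top',379.6,256.7,.039)[:2]
print(ha,he,np.linalg.norm(he-ha)); d=(he-ha)/np.linalg.norm(he-ha); print(d,np.degrees(np.arctan2(-d[0],d[1])))
b=ha+.12*d; print('blade',b); fx=np.array([d[1],-d[0]]); o=ha+.075*d-.02*fx; print('foam',o)
p=ray('top',430.79,284.98,.034)[:2]; print('pocket',p,'foam coords',(p-o)@fx,(p-o)@d)
```

```text
386 256.600790513834 | 390 256.6193633952255 | 394 256.65019505851757 | 418 256.78036175710594 | 422 256.7625806451613 | 426 256.7632600258732 | 430 256.8277777777778 | 
244 379.497461928934
248 379.43457943925233
252 379.4428571428571
262 379.44711538461536
266 379.4567307692308
270 379.4438775510204
[[240. 241. 242. 243. 244. 245. 246. 247. 248. 249. 250. 251. 252. 253.
  254. 255. 256. 257. 258. 259. 260. 261. 262. 263. 264. 265. 266. 267.
  268. 269. 270. 271. 272. 273. 274. 275.]
 [  0.   0. 115. 197. 197. 207. 206. 206. 214. 205. 207. 209. 210. 209.
  463. 672. 672. 674. 640. 417. 208. 208. 208. 207. 207. 206. 208. 207.
  206. 207. 196. 122.   0.   0.   0.   0.]]
[ 0.5282 -0.4249] [ 0.5316 -0.2322] 0.1927758938085783
[0.0174 0.9998] -0.9988131091619177
blade [ 0.5303 -0.3049]
foam [ 0.5095 -0.3496]
pocket [ 0.4539 -0.3703] foam coords -0.055280939538679325 -0.021677929674617485
```

```bash
python3 -m jog '0.5 0 0 0 0 0 -1;0.5 0 0 0 0 0 -1;0.5 0 0 0 0 0 -1;0.5 0 0 0 0 0 -1;0.5 0 0 0 0 0 -1;0.5 0 0 0 0 0 -1;0.5 0 0 0 0 0 -1;0.5 0 0 0 0 0 -1;0.5 0 0 0 0 0 -0.3' 60
cat >> h.py <<'E'
def go(x,y,z,yaw):
    "print shift in tool axes (40mm units) and turn (8deg units) to bring TCP to x,y,z with tool x at yaw deg, z down"
    s=manip.observe(); R=cv2.Rodrigues(s['ee_rot'])[0]
    d=R.T@(np.array([x,y,z])-s['tcp_pos'])/.04
    c,q=np.cos(np.radians(yaw)),np.sin(np.radians(yaw))
    T=np.array([[c,q,0],[q,-c,0],[0,0,-1]])
    w=np.degrees(cv2.Rodrigues(R.T@T)[0].ravel())/8
    print('t',round(s['t'],2),'pos',s['tcp_pos'],'yaw',np.degrees(np.arctan2(R[1,0],R[0,0])).round(2),'F',s['force'],'w',round(s['width'],4)); print('shift',d,'turn',w)
E
python3 -c "
from h import *
go(.5303,-.3049,.1,-1.0)"
```

```text
t: 1.0
tcp_pos: [0.2114, -0.5039, 0.2258]
ee_rot: [-3.129, -0.05, 0.003]
force: [-0.2, 0.0, 0.6]
width: 0.0428
t 1.0 pos [ 0.2114 -0.5039  0.2258] yaw 1.82 F [-0.1962  0.0264  0.5792] w 0.0428
shift [ 8.1329 -4.682   3.1852] turn [-0.085   0.0157  0.3528]
```

```bash
python3 -m jog '0.5 1 -0.58 0.2 0 0 0.35;0.5 1 -0.58 0.3 0 0 0;0.5 1 -0.58 0.3 0 0 0;0.5 1 -0.58 0.3 0 0 0;0.5 1 -0.58 0.3 0 0 0;0.5 1 -0.58 0.3 0 0 0;0.5 1 -0.58 0.3 0 0 0;0.5 1 -0.58 0.3 0 0 0;0.5 0 0 0 0 0 0'
python3 -c "
from h import *
go(.5303,-.3049,.1,-1.0)"
```

```text
t: 1.9
tcp_pos: [0.5421, -0.3159, 0.127]
ee_rot: [-3.128, 0.039, 0.01]
force: [0.2, -0.4, -0.7]
width: 0.0428
t 1.9 pos [ 0.5421 -0.3159  0.127 ] yaw -1.42 F [ 0.151  -0.4357 -0.6646] w 0.0428
shift [-0.2982 -0.2595  0.6807] turn [-0.0964  0.0489 -0.053 ]
```

```bash
python3 -m jog '0.5 -0.3 -0.26 0.6 -0.1 0.05 -0.05;0.5 0 0 0 0 0 0;0.5 0 0 0 0 0 0'
python3 -c "
from h import *
go(.5303,-.3049,.1,-1.0)
snap('top','pics/t1.png');snap('side','pics/s1.png')
crop('pics/c5.png','pics/t1.png',360,202,130,110,6)
crop('pics/c6.png','pics/s1.png',380,155,150,110,5)"
```

```text
t: 2.2
tcp_pos: [0.5303, -0.3037, 0.1016]
ee_rot: [-3.141, 0.022, 0.004]
force: [-0.4, -0.4, 0.9]
width: 0.0428
t 2.2 pos [ 0.5303 -0.3037  0.1016] yaw -0.8 F [-0.3603 -0.446   0.9018] w 0.0428
shift [-0.0005  0.0301  0.0403] turn [-0.0015  0.016   0.0252]
```

View pics/c5.png

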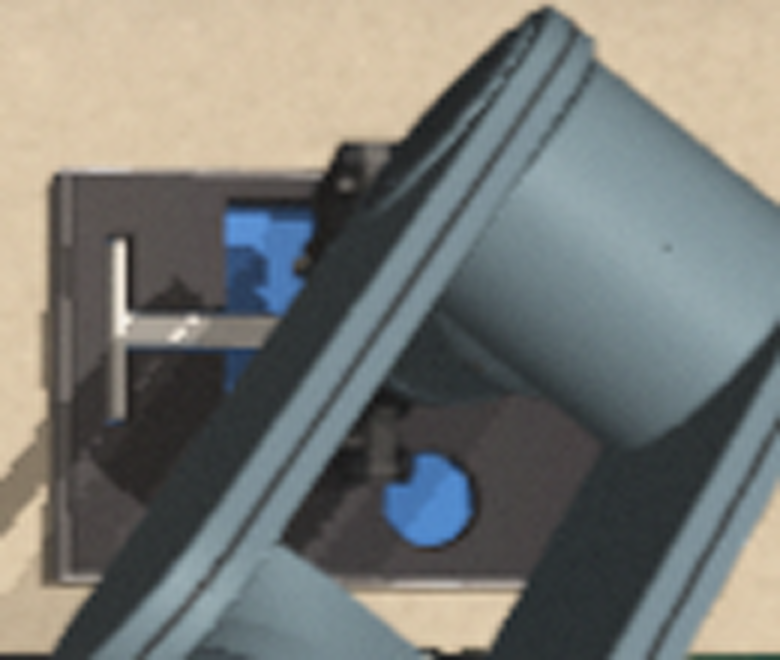

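View pics/c6.png

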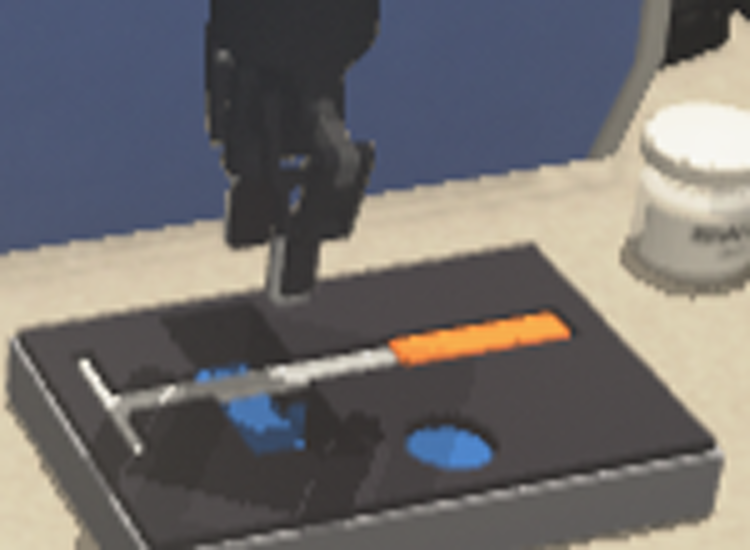

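```bash
python3 -m jog '0.5 0 0.03 0.7 0 0 0;0.5 0 0 0.7 0 0 0;0.5 0 0 0.6 0 0 0;0.5 0 0 0 0 0 0;0.5 0 0 0 0 0 0'
python3 -c "
from h import *
go(.5303,-.3049,.018,-1.0)"
```

```text
t: 2.8
tcp_pos: [0.5343, -0.3151, 0.0279]
ee_rot: [3.131, -0.034, 0.015]
force: [-0.6, 0.5, 0.2]
width: 0.0425
t 2.8 pos [ 0.5343 -0.3151  0.0279] yaw -1.23 F [-0.5975  0.4897  0.1635] w 0.0425
shift [-0.1068 -0.255   0.2437] turn [ 0.071  -0.0701 -0.0288]
```

```bash
python3 -m jog '0.5 -0.1 -0.25 0.1 0.07 -0.07 -0.03;0.5 0 0 0 0 0 0;0.5 0 0 0 0 0 0'
python3 -c "
from h import *
go(.5303,-.3049,.018,-1.0)"
```

```text
t: 3.1
tcp_pos: [0.5321, -0.3068, 0.0278]
ee_rot: [3.138, -0.028, 0.007]
force: [-0.5, -0.5, -0.2]
width: 0.0428
t 3.1 pos [ 0.5321 -0.3068  0.0278] yaw -1.04 F [-0.5174 -0.5019 -0.215 ] w 0.0428
shift [-0.0461 -0.0468  0.2442] turn [ 0.0242 -0.0303 -0.005 ]
```

```bash
python3 -m jog '0.5 -0.05 -0.05 0.24 0.02 -0.03 0;0.5 0 0 0 0 0 0;0.5 0 0 0 0 0 0'
python3 -c "
from h import *
go(.5303,-.3049,.018,-1.0)"
```

```text
t: 3.4
tcp_pos: [0.5308, -0.3049, 0.019]
ee_rot: [3.139, -0.028, 0.003]
force: [0.2, 0.5, -0.4]
width: 0.0429
t 3.4 pos [ 0.5308 -0.3049  0.019 ] yaw -1.01 F [ 0.245   0.538  -0.4281] w 0.0429
shift [-0.0132  0.0008  0.025 ] turn [ 0.0152 -0.013  -0.0007]
```

Good. Close.

```bash
python3 -m jog '1 0 0 0 0 0 0;1 0 0 0 0 0 0;1 0 0 0 0 0 0;1 0 0 0 0 0 0;1 0 0 0 0 0 0' 100
python3 -c "
from h import *
go(.5303,-.3049,.1,-1.0)"
python3 -m jog '1 0 0 -0.3 0 0 0;1 0 0 -0.5 0 0 0;1 0 0 -0.7 0 0 0;1 0 0 -0.7 0 0 0;1 0 0 0 0 0 0'
python3 -c "
from h import *
go(.5303,-.3049,.1,-1.0)
snap('top','pics/t2.png');snap('side','pics/s2.png')
crop('pics/c7.png','pics/t2.png',360,202,130,110,5)
crop('pics/c8.png','pics/s2.png',360,155,150,110,5)
cv2.imwrite('pics/c78.png',np.hstack([cv2.resize(cv2.imread('pics/c7.png'),(400,338)),cv2.resize(cv2.imread('pics/c8.png'),(400,338))]))"
```

```text
t: 3.9
tcp_pos: [0.5309, -0.3048, 0.0191]
ee_rot: [3.139, -0.027, 0.003]
force: [-0.7, 0.2, 1.0]
width: 0.0107
t 3.9 pos [ 0.5309 -0.3048  0.0191] yaw -1.0 F [-0.6694  0.2005  0.9766] w 0.0107
shift [-0.0113  0.007  -2.0213] turn [ 0.0143 -0.0126  0.0002]
t: 4.4
tcp_pos: [0.5302, -0.304, 0.1105]
ee_rot: [-3.141, 0.028, 0.0]
force: [0.2, -1.0, -1.2]
width: 0.0111
t 4.4 pos [ 0.5302 -0.304   0.1105] yaw -1.04 F [ 0.1938 -0.9623 -1.1864] w 0.0111
shift [0.0025 0.0237 0.2619] turn [-0.004   0.0022 -0.0047]
```

View pics/c78.png

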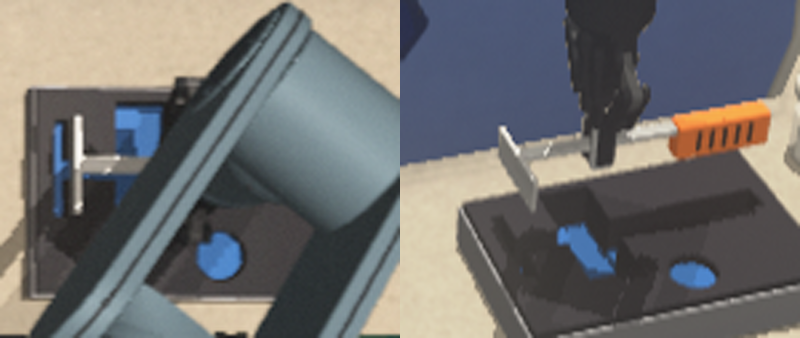

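```bash
python3 -m jog '1 0 -0.4 0 0 0 0;1 0 -0.8 0 0 0 0;1 0 -0.9 0 0 0 -0.2;1 0 -0.9 0 0 0 -0.2;1 0 -0.9 0 0 0 -0.2;1 0 -0.9 0 0 0 -0.2;1 0 -0.9 0.1 0 0 0;1 0 -0.9 0.1 0 0 0;1 0 -0.9 0.1 0 0 0;1 0 -0.9 0.1 0 0 0;1 0 -0.5 0 0 0 0;1 0 0 0 0 0 0'
python3 - <<'E'
from h import *
go(.5255,.066,.05,4.7)
im=cv2.imread('pics/t2.png'); 
hsv=cv2.cvtColor(im,cv2.COLOR_BGR2HSV)
m=cv2.inRange(hsv,(8,60,120),(30,255,255)); roi=np.zeros_like(m); roi[220:312,160:240]=255; 
# bright wood: saturation higher than bench
print(hsv[270,220],hsv[270,260],hsv[305,200])
m=cv2.inRange(hsv,(8,85,150),(30,255,255))&roi
m=cv2.morphologyEx(m,cv2.MORPH_CLOSE,np.ones((5,5)))
k,l,s,c=cv2.connectedComponentsWithStats(m); i=1+s[1:,4].argmax(); print(s[i])
m=(l==i)
R=[(np.nonzero(m[v])[0].max()+.5,v) for v in range(236,292,3)]; L=[(np.nonzero(m[v])[0].min()-.5,v) for v in range(242,298,3)]
T=[(u,np.nonzero(m[:,u])[0].min()-.5) for u in range(176,226,3)]; B=[(u,np.nonzero(m[:,u])[0].max()+.5) for u in range(178,230,3)]
f=lambda P:cv2.fitLine(np.array([ray('top',*p,.066)[:2] for p in P],np.float32),cv2.DIST_HUBER,0,.01,.01).ravel()
for n,P in zip('RLTB',(R,L,T,B)): 
    q=f(P); print(n,q,np.degrees(np.arctan2(q[1],q[0])))
E
```

```text
t: 5.7
tcp_pos: [0.4913, 0.0792, 0.0769]
ee_rot: [-3.116, -0.149, 0.058]
force: [-0.0, -0.3, -1.3]
width: 0.0113
t 5.7 pos [0.4913 0.0792 0.0769] yaw 5.51 F [-0.0145 -0.3222 -1.3407] w 0.0113
shift [0.8424 0.4239 0.6327] turn [-0.162   0.258   0.0979]
[ 22  95 251] [ 18  56 223] [ 18  59 221]
[ 167  228   68   78 3183]
R [0.9949 0.1004 0.503  0.1626] 5.7633014
L [0.9957 0.0922 0.5031 0.3265] 5.288295
T [ 0.0998 -0.995   0.6061  0.2401] -84.27457
B [ 0.0916 -0.9958  0.4155  0.2351] -84.745514
```

```bash
python3 -m jog '1 0.7 0.3 0.2 -0.16 0.25 0;1 0.2 0.05 0.4 0 0 0;1 0 0 0.3 0 0 0;1 0 0 0 0 0 0'
python3 - <<'E'
from h import *
go(.527,.0674,.009,5.4)
E
```

```text
t: 6.1
tcp_pos: [0.5244, 0.0703, 0.035]
ee_rot: [-3.138, -0.156, 0.012]
force: [0.1, -0.4, -1.8]
width: 0.0111
t 6.1 pos [0.5244 0.0703 0.035 ] yaw 5.71 F [ 0.0988 -0.4498 -1.7939] w 0.0111
shift [0.0627 0.078  0.6484] turn [-0.0037  0.0525  0.0383]
```

```bash
python3 -m jog '1 0.06 0.08 0.3 0 0.05 0.03;1 0 0 0.3 0 0 0;1 0 0 0 0 0 0;1 0 0 0 0 0 0'
python3 - <<'E'
from h import *
go(.527,.0674,.008,5.4)
snap('side','pics/s3.png')
crop('pics/c9.png','pics/s3.png',150,155,250,170,3)
E
```

```text
t: 6.5
tcp_pos: [0.5249, 0.0666, 0.0093]
ee_rot: [-3.137, -0.148, 0.007]
force: [0.1, 0.7, -1.9]
width: 0.011
t 6.5 pos [0.5249 0.0666 0.0093] yaw 5.39 F [ 0.1311  0.6965 -1.8747] w 0.011
shift [ 0.0535 -0.0162  0.032 ] turn [-0.0079  0.0315 -0.0011]
```

View pics/c9.png

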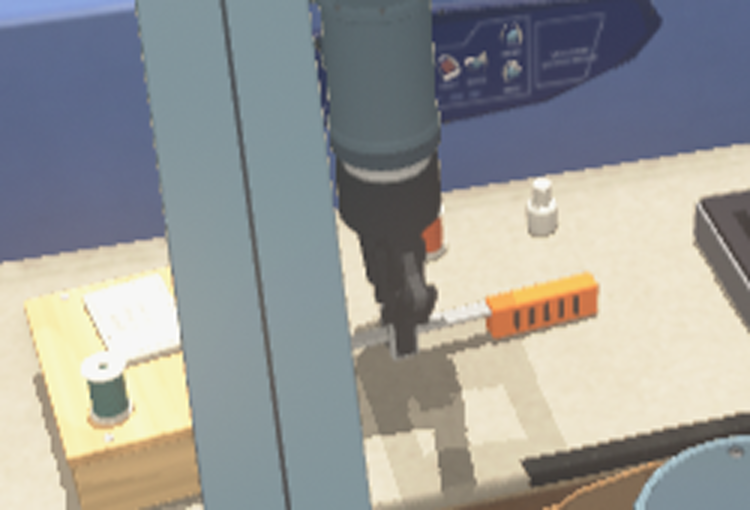

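```bash
python3 -m jog '1 0 0 0.05 0 0 0;1 0 0 0 0 0 0;0.4 0 0 0 0 0 0;0.4 0 0 0 0 0 0;0.4 0 0 0 0 0 0;0.4 0 0 0 0 0 0;0.5 0 0 -0.5 0 0 0;0.5 0 0 -0.7 0 0 0;0.5 0 0 -0.7 0 0 0;0.5 0 0.5 -0.1 0 0 0;0.5 0 1 -0.1 0 0 0;0.5 0 1 0 0 0 0;0.5 0 0.3 0 0 0 0'
python3 - <<'E'
from h import *
go(.527,.0674,.08,5.4)
snap('side','pics/s4.png')
snap('top','pics/t4.png')
crop('pics/c10.png','pics/t4.png',160,190,240,130,3)
crop('pics/c11.png','pics/s4.png',150,155,250,170,3)
E
```

```text
t: 7.85
tcp_pos: [0.538, -0.0459, 0.098]
ee_rot: [3.137, 0.158, 0.003]
force: [0.4, 0.5, 0.4]
width: 0.043
t 7.85 pos [ 0.538  -0.0459  0.098 ] yaw 5.76 F [0.4295 0.4589 0.3808] w 0.043
shift [ 0.0098 -2.847   0.4484] turn [ 0.006  -0.0138  0.0453]
```

View pics/c10.png

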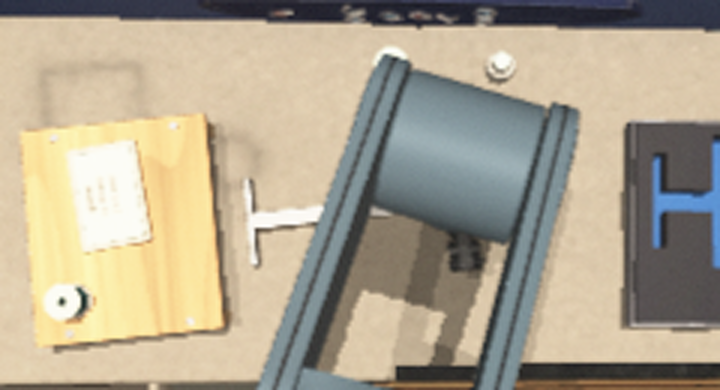

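View pics/c11.png

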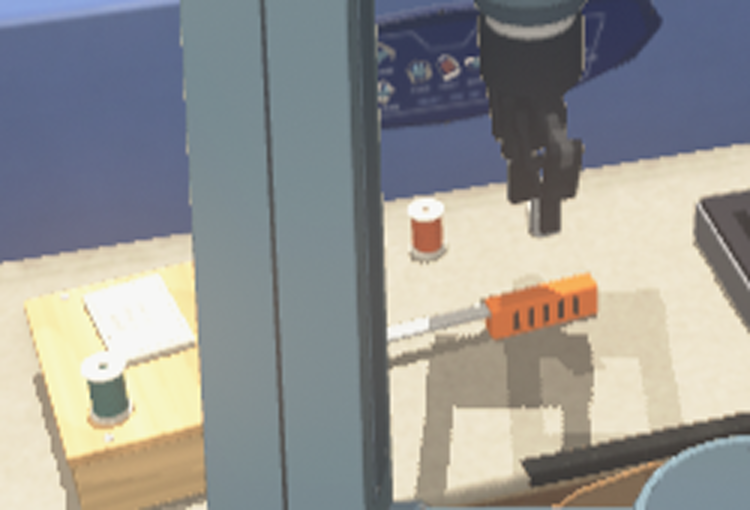

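Run:
```python
from h import *
im=cv2.imread('pics/t4.png').astype(float).min(2)
sub=im[246:282,239:249]; print(sub.round()[::3].astype(int))
he=ray('top',(250+.5)/3-.5+160,(221+.5)/3-.5+190,.027)[:2]
e1=ray('top',(248+.5)/3-.5+160,(180+.5)/3-.5+190,.027)[:2];e2=ray('top',(254.5+.5)/3-.5+160,(264+.5)/3-.5+190,.027)[:2]
print(he,e1,e2,np.linalg.norm(e1-e2),np.degrees(np.arctan2(*(e1-e2)[::-1])),(e1+e2)/2)
p1=ray('top',(320)/3-.5+160,(214.)/3-.5+190,.027)[:2]; v=he-p1; print(p1,'blade yaw',np.degrees(np.arctan2(-v[0],v[1])))
hsv=cv2.cvtColor(cv2.imread('pics/s4.png'),cv2.COLOR_BGR2HSV); m=cv2.inRange(hsv,(5,180,190),(20,255,255)); m[:240]=0;m[275:]=0
# visible handle corners top face from crop: (485,297),(593,274)
for c in [(484,297),(592,275),(599,288),(487,312)]: print(c,ray('side',(c[0]+.5)/3-.5+150,(c[1]+.5)/3-.5+155,.030))
for yaw in (5,6,7,8):
  d=np.array([-np.sin(np.radians(yaw)),np.cos(np.radians(yaw))]); print(yaw,he-.1925*d, 'blade',he-.0725*d)
```

```text
[[166 165 165 159 154 153 151 154 156 160]
 [162 154 172 178 131 147 160 163 164 168]
 [156 145 190 226 145 110 157 172 167 169]
 [163 163 205 243 228 100 146 170 172 173]
 [167 167 179 227 224  87 127 161 173 173]
 [172 170 156 193 228 206 234 246 246 245]
 [172 169 173 212 243 243 243 242 243 243]
 [174 176 175 196 237 229  81 101 121 121]
 [177 177 181 183 223 221  76 122 174 172]
 [174 177 178 171 202 215 110 109 158 172]
 [174 177 172 173 209 237 195 103 148 174]
 [173 173 175 174 178 158 127 145 173 174]]
[0.5176 0.1386] [0.5548 0.1406] [0.4786 0.1344] 0.0764457908699542 4.628640887386041 [0.5167 0.1375]
[0.5238 0.0757] blade yaw 5.64489391870699
(484, 297) [ 0.5405 -0.0065  0.03  ]
(592, 275) [ 0.5423 -0.0955  0.03  ]
(599, 288) [ 0.5244 -0.0954  0.03  ]
(487, 312) [ 0.5213 -0.0036  0.03  ]
5 [ 0.5343 -0.0531] blade [0.5239 0.0664]
6 [ 0.5377 -0.0528] blade [0.5251 0.0665]
7 [ 0.541  -0.0524] blade [0.5264 0.0667]
8 [ 0.5443 -0.052 ] blade [0.5276 0.0668]
```

```bash
python3 -m jog '0.5 -0.1 0.2 0.5 0 0 0.08;0.5 0 0 0.8 0 0 0;0.5 0 0 0.5 0 0 0;0.5 0 0 0 0 0 0'
python3 - <<'E'
from h import *
go(.534,-.055,.006,5.2)
E
```

```text
t: 8.35
tcp_pos: [0.5341, -0.0484, 0.0242]
ee_rot: [-3.136, -0.138, -0.003]
force: [-0.1, 1.0, 0.5]
width: 0.043
t 8.35 pos [ 0.5341 -0.0484  0.0242] yaw 5.05 F [-0.0898  1.0247  0.5406] w 0.043
shift [-0.0173  0.1651  0.4551] turn [-0.0181 -0.0151 -0.0188]
```

```bash
python3 -m jog '0.5 -0.02 0.16 0.25 0 0 0;0.5 0 0 0.2 0 0 0;0.5 0 0 0 0 0 0;1 0 0 0 0 0 0;1 0 0 0 0 0 0;1 0 0 0 0 0 0;1 0 0 0 0 0 0;1 0 0 0 0 0 0' 100
python3 - <<'E'
from h import *
go(.534,-.055,.026,5.2)
E
```

```text
t: 9.15
tcp_pos: [0.5356, -0.0532, 0.0082]
ee_rot: [-3.137, -0.142, -0.009]
force: [-0.5, -0.4, -1.7]
width: 0.0179
t 9.15 pos [ 0.5356 -0.0532  0.0082] yaw 5.19 F [-0.5379 -0.3778 -1.7164] w 0.0179
shift [-0.0421  0.0405 -0.4441] turn [-0.0108 -0.042  -0.0007]
```

```bash
python3 -m jog '1 0 0 -0.3 0 0.0 0;1 0 0 -0.25 0 -0.04 0;1 0 0 0 0 0 0;1 0 0 0 0 0 0'
python3 - <<'E'
from h import *
go(.534,-.055,.030,5.4)
snap('side','pics/s5.png')
snap('top','pics/t5.png')
crop('pics/c12.png','pics/t5.png',160,190,240,130,3)
crop('pics/c13.png','pics/s5.png',150,155,250,170,3)
E
```

```text
t: 9.55
tcp_pos: [0.5355, -0.0534, 0.0325]
ee_rot: [-3.137, -0.142, -0.001]
force: [-0.4, -0.3, -1.3]
width: 0.0177
t 9.55 pos [ 0.5355 -0.0534  0.0325] yaw 5.19 F [-0.4128 -0.2857 -1.251 ] w 0.0177
shift [-0.0412  0.0376  0.0612] turn [-0.0092 -0.003  -0.0257]
```

View pics/c12.png

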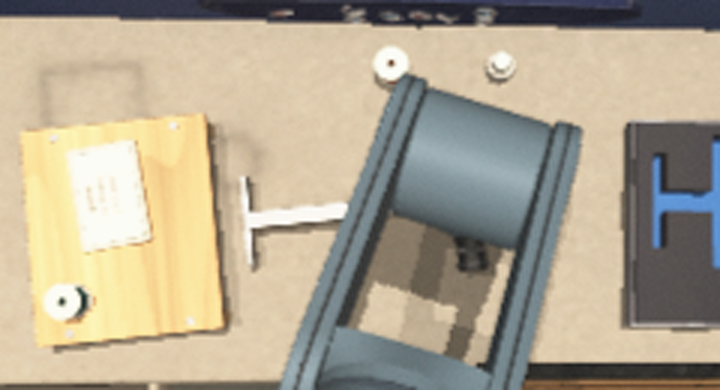

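View pics/c13.png

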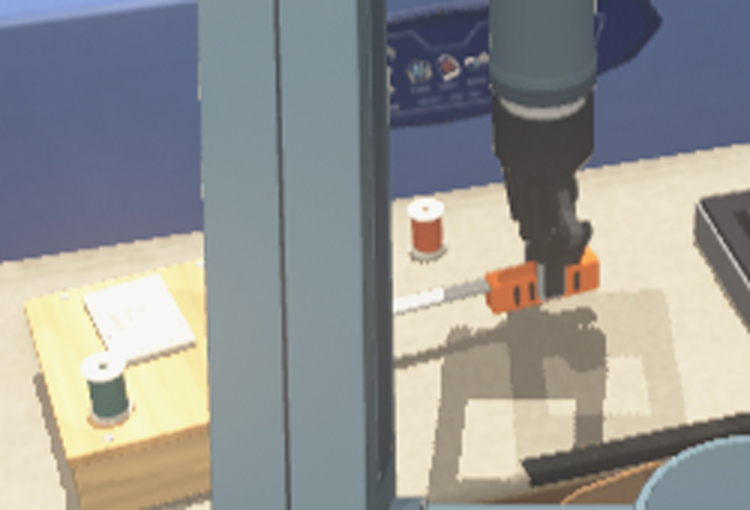

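```bash
python3 -m jog '1 0 -0.3 0.06 0 0 -0.02;1 0 -0.4 0 0 0 0;1 0 -0.4 0 0 0 0;1 0 -0.3 0 0 0 0;1 0 0 0 0 0 0'
python3 - <<'E'
from h import *
go(.523,.102,.030,5.4)
E
```

```text
t: 10.15
tcp_pos: [0.5277, 0.0083, 0.028]
ee_rot: [-3.135, -0.146, 0.006]
force: [-0.3, -0.5, -0.5]
width: 0.0177
t 10.15 pos [0.5277 0.0083 0.028 ] yaw 5.33 F [-0.3328 -0.5463 -0.4699] w 0.0177
shift [ 0.0996 -2.3446 -0.0432] turn [-0.0245  0.0252 -0.0087]
```

```bash
python3 -m jog '1 0.03 -0.3 -0.06 -0.02 0.02 0;1 0.03 -0.4 0 0 0 0;1 0.03 -0.4 0 0 0 0;1 0 -0.4 0 0 0 0;1 0 0 0 0 0 0'
python3 - <<'E'
from h import *
go(.523,.102,.030,5.4)
E
```

```text
t: 10.65
tcp_pos: [0.5257, 0.0728, 0.0309]
ee_rot: [-3.138, -0.146, -0.0]
force: [0.1, -0.3, -1.8]
width: 0.0181
t 10.65 pos [0.5257 0.0728 0.0309] yaw 5.31 F [ 0.1458 -0.2537 -1.7759] w 0.0181
shift [-0.0001 -0.7336  0.0227] turn [-0.0006 -0.0016 -0.0111]
```

```bash
python3 -m jog '1 0 -0.35 0.02 0 0 0;1 0 -0.35 0 0 0 0;1 0 0 0 0 0 0;1 0 0 0 0 0 0'
python3 - <<'E'
from h import *
go(.523,.102,.008,5.4)
E
```

```text
t: 11.05
tcp_pos: [0.5237, 0.1016, 0.0306]
ee_rot: [3.137, 0.147, 0.002]
force: [-0.1, -0.2, -1.9]
width: 0.0184
t 11.05 pos [0.5237 0.1016 0.0306] yaw 5.38 F [-0.0608 -0.2272 -1.9089] w 0.0184
shift [-0.0162 -0.0131  0.5638] turn [ 0.009  -0.0107 -0.0021]
```

Lower behind the nut.

```bash
python3 -m jog '1 0 0 0.2 0 0 0;1 0 0 0.2 0 0 0;1 0 0 0.1 0 0 0;1 0 0 0 0 0 0'
python3 - <<'E'
from h import *
go(.523,.102,.009,5.4)
E
```

```text
t: 11.45
tcp_pos: [0.5239, 0.0998, 0.0085]
ee_rot: [3.137, 0.145, 0.002]
force: [0.4, 0.8, -1.7]
width: 0.0181
t 11.45 pos [0.5239 0.0998 0.0085] yaw 5.29 F [ 0.3678  0.7684 -1.7215] w 0.0181
shift [-0.0167 -0.0569 -0.0123] turn [ 0.0126 -0.0086 -0.0138]
```

```bash
python3 -m jog '1 0 0.15 0 0 0 0;1 0 0.2 0 0 0 0;1 0 0.2 0 0 0 0;1 0 0.2 0 0 0 0;1 0 0.2 0 0 0 0;1 0 0.2 0 0 0 0;1 0 0.2 0 0 0 0;1 0 0.2 0 0 0 0;1 0 0.2 0 0 0 0;1 0 0.2 0 0 0 0'
python3 - <<'E'
from h import *
go(.539,-.066,.009,5.4)
E
```

```text
t: 12.45
tcp_pos: [0.5318, 0.0148, 0.0089]
ee_rot: [3.136, 0.144, 0.003]
force: [0.3, 0.6, -1.4]
width: 0.0179
t 12.45 pos [0.5318 0.0148 0.0089] yaw 5.25 F [ 0.3245  0.633  -1.3899] w 0.0179
shift [-0.0061  2.0277  0.0007] turn [ 0.0138 -0.0111 -0.0187]
```

```bash
python3 -m jog '1 0 0.2 0 0 0 -0.02;1 0 0.2 0 0 0 0;1 0 0.2 0 0 0 0;1 0 0.2 0 0 0 0;1 0 0.2 0 0 0 0;1 0 0.2 0 0 0 0;1 0 0.2 0 0 0 0;1 0 0.2 0 0 0 0;1 0 0.2 0 0 0 0'
python3 - <<'E'
from h import *
go(.539,-.066,.009,5.4)
snap('top','pics/t6.png')
crop('pics/c14.png','pics/t6.png',160,190,240,130,3)
E
```

```text
t: 13.35
tcp_pos: [0.5391, -0.0633, 0.0089]
ee_rot: [3.136, 0.149, 0.002]
force: [-0.7, 0.1, -2.2]
width: 0.018
t 13.35 pos [ 0.5391 -0.0633  0.0089] yaw 5.43 F [-0.6661  0.1282 -2.1641] w 0.018
shift [-0.0088  0.0662 -0.0019] turn [ 0.0135 -0.0103  0.0043]
```

View pics/c14.png

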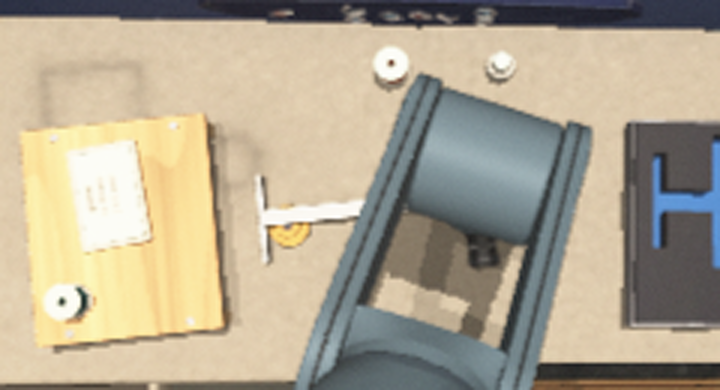

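```bash
python3 -m jog '1 0 0 -0.4 0 0 0;1 0 0 -0.4 0 0 0;1 0 0 0 0 0 0;1 0.1 0.3 0 0 0 0;1 0.15 0.4 0 0 0 0;1 0.15 0.4 0 0 0 0;1 0.15 0.4 0 0 0 0;1 0.05 0.3 0 0 0 0;1 0 0 0 0 0 0'
python3 - <<'E'
from h import *
go(.569,-.133,.009,5.4)
E
```

```text
t: 14.3
tcp_pos: [0.5724, -0.1433, 0.0388]
ee_rot: [3.136, 0.144, -0.0]
force: [-0.4, 0.3, -1.9]
width: 0.0181
t 14.3 pos [ 0.5724 -0.1433  0.0388] yaw 5.28 F [-0.4365  0.3036 -1.9005] w 0.0181
shift [-0.0611 -0.2673  0.745 ] turn [ 0.0194  0.0018 -0.0154]
```

```bash
python3 -m jog '1 -0.06 -0.27 0.2 0 0 0;1 0 0 0.25 0 0 0;1 0 0 0.2 0 0 0;1 0 0 0.08 0 0 0;1 0 0 0 0 0 0'
python3 - <<'E'
from h import *
go(.569,-.133,.008,5.4)
E
```

```text
t: 14.8
tcp_pos: [0.5673, -0.1306, 0.0072]
ee_rot: [3.137, 0.145, -0.004]
force: [-0.3, -3.4, 5.6]
width: 0.0184
t 14.8 pos [ 0.5673 -0.1306  0.0072] yaw 5.31 F [-0.3036 -3.4059  5.5692] w 0.0184
shift [ 0.037   0.0639 -0.02  ] turn [ 0.0104  0.0165 -0.0117]
```

```bash
python3 -m jog '0.5 0 0 0 0 0 0;0.5 0 0 0 0 0 0;0.5 0 0 0 0 0 0;0.5 0 0 -0.3 0 0 0;0.5 0 0 -0.8 0 0 0;0.5 0 0 -0.8 0 0 0;0.5 0 0 -0.5 0 0 0'
python3 - <<'E'
from h import *
go(.569,-.133,.1,5.4)
t=snap('top','pics/t7.png'); s=snap('side','pics/s7.png')
crop('pics/c15.png','pics/t7.png',215,230,120,65,6)
crop('pics/c16.png','pics/s7.png',200,190,250,120,3)
for n,im in(('top',t),('side',s)):
    hsv=cv2.cvtColor(im,cv2.COLOR_BGR2HSV); m=cv2.inRange(hsv,(15,120,90),(30,255,255))
    if n=='top': m[:,:236]=0; m[:,300:]=0; m[:240]=0; m[300:]=0
    else: m[:,:250]=0; m[:,330:]=0; m[:220]=0;m[330:]=0
    k,l,st,c=cv2.connectedComponentsWithStats(m)
    for i in range(1,k):
        if st[i,4]>20: print(n,st[i],c[i],ray(n,*c[i],.01))
E
```

```text
t: 15.5
tcp_pos: [0.5649, -0.1278, 0.1043]
ee_rot: [-3.135, -0.148, 0.015]
force: [-0.0, -0.2, -0.6]
width: 0.0425
t 15.5 pos [ 0.5649 -0.1278  0.1043] yaw 5.4 F [-0.0292 -0.2465 -0.5901] w 0.0425
shift [0.0911 0.1406 0.1063] turn [-0.024   0.0689  0.0001]
top [250 258  13  14 128] [256.3984 264.7969] [0.5139 0.1043 0.01  ]
```

View pics/c15.png

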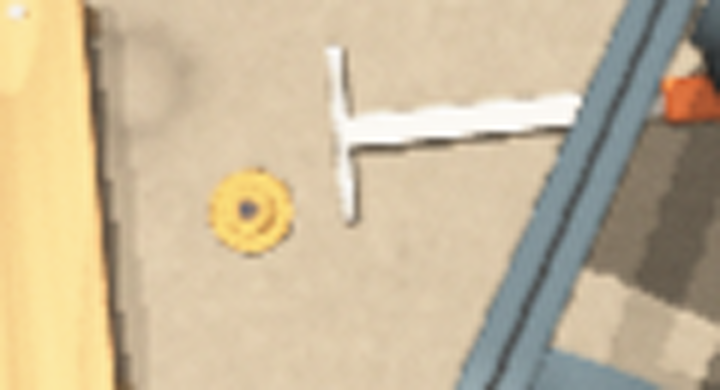

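View pics/c16.png

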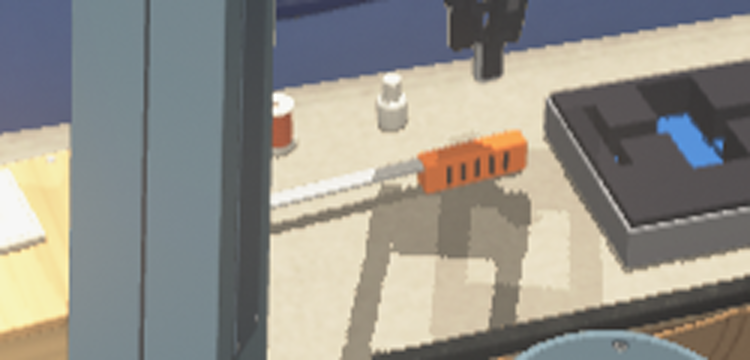

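```bash
python3 - <<'E'
from h import *
print(ray('top',256.6,264.75,.008),ray('top',255.9,264.4,.017))
go(.514,.104,.06,5.4)
E
python3 -m jog '0.5 -0.3 -0.8 0 0 0 0;0.5 -0.3 -0.9 0 0 0 0;0.5 -0.2 -0.9 0 0 0 0;0.5 0 -0.9 0.2 0 0 0;0.5 0 -0.9 0.3 0 0 0;0.5 0 -0.7 0.3 0 0 0;0.5 0 0 0 0 0 0'
python3 - <<'E'
from h import *
go(.514,.104,.06,5.4)
E
```

```text
[0.5141 0.104  0.008 ] [0.5147 0.1048 0.017 ]
t 15.6 pos [ 0.5666 -0.1284  0.1057] yaw 5.4 F [-0.5452 -0.3374  0.745 ] w 0.0428
shift [-0.7552 -5.9073  1.1516] turn [-0.0066  0.0367  0.0005]
t: 16.3
tcp_pos: [0.512, 0.0767, 0.0713]
ee_rot: [3.138, 0.141, -0.008]
force: [-0.5, -0.1, -0.6]
width: 0.0425
t 16.3 pos [0.512  0.0767 0.0713] yaw 5.13 F [-0.5469 -0.0849 -0.5569] w 0.0425
shift [ 0.1124 -0.6752  0.2821] turn [ 0.0005  0.0367 -0.0334]
```

```bash
python3 -m jog '0.3 0.1 -0.65 0.2 0 0.03 -0.03;0.3 0 0 0.2 0 0 0;0.3 0 0 0 0 0 0'
python3 - <<'E'
from h import *
go(.5143,.1043,.030,5.4)
E
```

```text
t: 16.6
tcp_pos: [0.5129, 0.1033, 0.0538]
ee_rot: [3.137, 0.151, -0.004]
force: [0.1, -0.2, -0.2]
width: 0.0601
t 16.6 pos [0.5129 0.1033 0.0538] yaw 5.52 F [ 0.1004 -0.2313 -0.1953] w 0.0601
shift [ 0.0394 -0.0214  0.5953] turn [0.0062 0.0184 0.015 ]
```

```bash
python3 -m jog '0.3 0.04 -0.02 0.4 0 0.02 0;0.3 0 0 0.4 0 0 0;0.3 0 0 0.2 0 0 0;0.3 0 0 0 0 0 0;0.3 0 0 0 0 0 0'
python3 - <<'E'
from h import *
go(.5143,.1043,.008,5.4)
E
```

```text
t: 17.1
tcp_pos: [0.5163, 0.0996, 0.0139]
ee_rot: [3.136, 0.145, 0.003]
force: [-0.6, 0.2, 0.5]
width: 0.0599
t 17.1 pos [0.5163 0.0996 0.0139] yaw 5.31 F [-0.5595  0.2493  0.4921] w 0.0599
shift [-0.0394 -0.1222  0.1467] turn [ 0.0166 -0.0143 -0.0118]
```

```bash
python3 -m jog '0.3 -0.04 -0.12 0.14 0.02 -0.02 0;0.3 0 0 0 0 0 0;0.3 0 0 0 0 0 0'
python3 - <<'E'
from h import *
go(.5143,.1043,.008,5.4)
snap('top','pics/t8.png'); snap('side','pics/s8.png')
a=cv2.imread('pics/t8.png')[225:305,210:300]; b=cv2.imread('pics/s8.png')[200:300,200:330]
cv2.imwrite('pics/c17.png',np.hstack([cv2.resize(a,(390,350),interpolation=2),cv2.resize(b,(400,350),interpolation=2)]))
E
```

```text
t: 17.4
tcp_pos: [0.5153, 0.104, 0.0094]
ee_rot: [-3.138, -0.144, -0.002]
force: [-0.5, -0.2, -1.0]
width: 0.0601
t 17.4 pos [0.5153 0.104  0.0094] yaw 5.26 F [-0.5    -0.2141 -1.0366] w 0.0601
shift [-0.0254 -0.0099  0.0352] turn [-0.003  -0.0116 -0.0181]
```

View pics/c17.png

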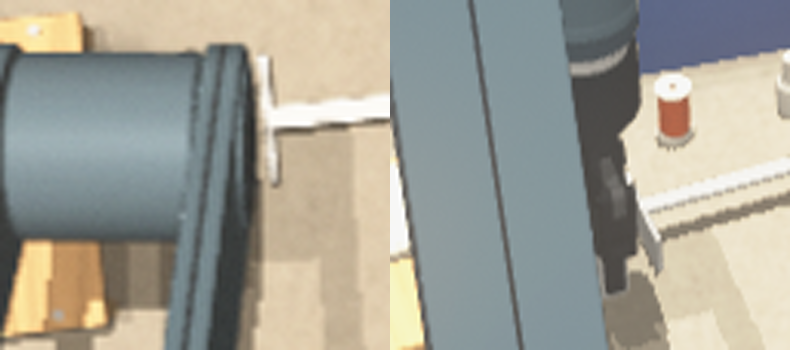

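```bash
python3 -m jog '1 0 0 0.03 0 0 0;1 0 0 0 0 0 0;1 0 0 0 0 0 0;1 0 0 0 0 0 0;1 0 0 0 0 0 0;1 0 0 0 0 0 0' 40
python3 - <<'E'
from h import *
go(.5143,.1043,.008,5.4)
E
```

```text
t: 18.1
tcp_pos: [0.5155, 0.1042, 0.0087]
ee_rot: [-3.138, -0.145, -0.004]
force: [-0.6, 0.3, 1.1]
width: 0.0198
t 18.1 pos [0.5155 0.1042 0.0087] yaw 5.29 F [-0.5903  0.3465  1.1472] w 0.0198
shift [-0.0306 -0.0054  0.018 ] turn [-0.002  -0.0173 -0.0143]
```

```bash
python3 -m jog '1 0 0 -0.3 0 0 0;1 0 0 -0.6 0 0 0;1 0 0 -0.8 0 0 0;1 0 0 -0.8 0 0 0;1 -0.1 0.4 -0.3 0 0 0;1 -0.2 0.8 0 0 0 0;1 -0.2 0.9 0 0 0 0;1 -0.2 0.9 0 0 0 0;1 -0.2 0.9 0 0 0 0;1 -0.2 0.9 0 0 0 0;1 -0.2 0.9 0 0 0 0;1 -0.2 0.9 0 0 0 0;1 -0.2 0.9 0 0 0 0;1 -0.2 0.9 0 0 0 0;1 -0.2 0.9 0 0 0 0;1 -0.2 0.7 0 0 0 0;1 0 0 0 0 0 0' 60
python3 - <<'E'
from h import *
go(.455,-.369,.11,0)
snap('top','pics/t9.png'); snap('side','pics/s9.png')
a=cv2.imread('pics/t9.png')[225:325,360:480]; b=cv2.imread('pics/s9.png')[170:290,380:530]
cv2.imwrite('pics/c18.png',np.hstack([cv2.resize(a,(400,333),interpolation=2),cv2.resize(b,(400,333),interpolation=2)]))
E
```

```text
t: 19.8
tcp_pos: [0.4582, -0.3178, 0.1373]
ee_rot: [3.133, 0.152, 0.014]
force: [0.6, 0.9, -1.2]
width: 0.0186
t 19.8 pos [ 0.4582 -0.3178  0.1373] yaw 5.56 F [ 0.5526  0.9108 -1.166 ] w 0.0186
shift [-0.2099  1.2625  0.6881] turn [ 0.0323 -0.0642  0.6947]
```

View pics/c18.png

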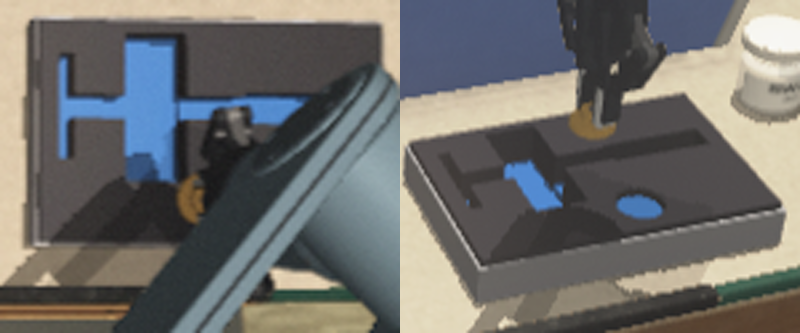

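Nut held, level. Move above the pocket.

```bash
python3 -m jog '1 -0.1 0.6 0.3 0 0 0.35;1 -0.1 0.6 0.4 0 0 0.3;1 0 0 0 0 0 0;1 0 0 0 0 0 0'
python3 - <<'E'
from h import *
go(.455,-.369,.08,0)
E
```

```text
t: 20.3
tcp_pos: [0.4554, -0.3578, 0.1099]
ee_rot: [-3.14, -0.015, -0.014]
force: [-0.4, 0.0, -0.4]
width: 0.0186
t 20.3 pos [ 0.4554 -0.3578  0.1099] yaw 0.56 F [-0.3852  0.0481 -0.3696] w 0.0186
shift [-0.019   0.2801  0.7459] turn [-0.0107 -0.0638  0.0697]
```

```bash
python3 -m jog '1 -0.02 0.28 0.5 0 -0.06 0.07;1 0 0 0.4 0 0 0;1 0 0 0 0 0 0;1 0 0 0 0 0 0'
python3 - <<'E'
from h import *
go(.455,-.369,.07,0)
snap('top','pics/t10.png'); snap('side','pics/s10.png')
crop('pics/c19.png','pics/s10.png',420,190,100,75,8)
E
```

```text
t: 20.7
tcp_pos: [0.4573, -0.3637, 0.0764]
ee_rot: [-3.14, -0.011, -0.003]
force: [1.2, 0.4, -0.2]
width: 0.0184
t 20.7 pos [ 0.4573 -0.3637  0.0764] yaw 0.4 F [ 1.2299  0.3991 -0.2175] w 0.0184
shift [-0.0585  0.1323  0.1602] turn [-0.01   -0.0155  0.0506]
```

View pics/c19.png

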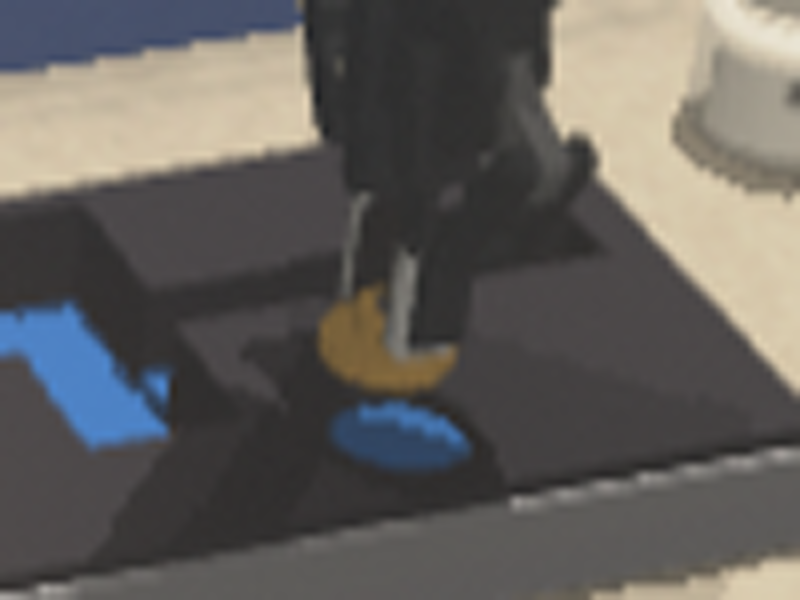

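```bash
python3 - <<'E'
from h import *
P=lambda c,s,o:((c[0]+.5)/s-.5+o[0],(c[1]+.5)/s-.5+o[1])
print('nut',ray('side',*P((389,343),8,(420,190)),.0725))
print('pocket',ray('side',*P((451,241),5,(380,195)),.042))
# predicted extents of disc in side crop for nut at TCP, and mouth for pocket
a=np.linspace(0,6.283,100)
def ext(c,r,zs,s,o):
    q=np.array([proj('side',(c[0]+r*np.cos(t),c[1]+r*np.sin(t),z)) for t in a for z in zs]); q=(q-np.array(o)+.5)*s-.5
    return q.min(0),q.max(0)
print(ext((.4573,-.3637),.019,(.0677,.0757),8,(420,190)))
print(ext((.454,-.369),.021,(.042,),5,(380,195)))
print(ext((.454,-.369),.021,(.042,),8,(420,190)))
E
python3 -c "
from h import *
crop('pics/c20.png','pics/side0.png',455,230,30,25,26)"
```

```text
nut [ 0.4541 -0.3604  0.0725]
pocket [ 0.453 -0.368  0.042]
(array([325.2288, 288.6634]), array([463.0344, 386.8171]))
(array([406.1303, 213.2759]), array([498.0394, 266.1954]))
(array([330.1084, 381.5414]), array([477.163 , 466.2127]))
```

View pics/c20.png

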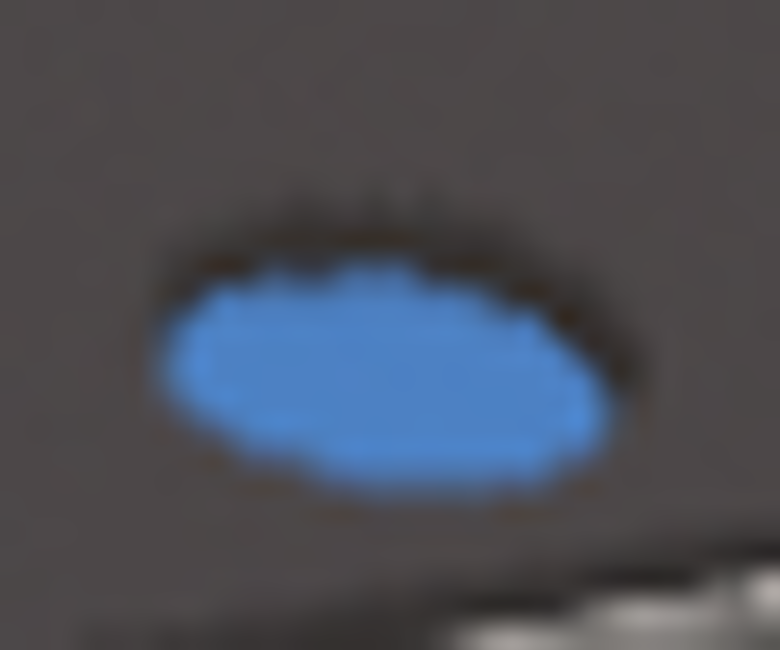

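```bash
python3 -m jog '1 -0.05 0.14 0.2 0 0 0.05;1 0 0 0 0 0 0;1 0 0 0 0 0 0'
python3 - <<'E'
from h import *
go(.4553,-.3693,.058,0)
E
```

```text
t: 21.1
tcp_pos: [0.4561, -0.3703, 0.0702]
ee_rot: [3.14, 0.0, 0.007]
force: [-0.2, -0.6, -0.5]
width: 0.0186
t 21.1 pos [ 0.4561 -0.3703  0.0702] yaw 0.02 F [-0.1797 -0.5842 -0.4723] w 0.0186
shift [-0.0224 -0.0261  0.3038] turn [ 0.0122 -0.0337  0.0022]
```

```bash
python3 -m jog '1 -0.02 -0.03 0.15 0.01 -0.03 0;1 0 0 0.15 0 0 0;1 0 0 0 0 0 0;1 0 0 0 0 0 0'
python3 - <<'E'
from h import *
go(.4553,-.3693,.054,0)
snap('top','pics/t11.png'); snap('side','pics/s11.png')
a=cv2.imread('pics/t11.png')[265:305,405:455]; b=cv2.imread('pics/s11.png')[215:265,445:495]
cv2.imwrite('pics/c21.png',np.hstack([cv2.resize(a,(390,312),interpolation=2),cv2.resize(b,(390,312),interpolation=2)]))
E
```

```text
t: 21.5
tcp_pos: [0.455, -0.3692, 0.057]
ee_rot: [-3.141, 0.001, 0.0]
force: [-0.4, -0.6, 0.3]
width: 0.0187
t 21.5 pos [ 0.455  -0.3692  0.057 ] yaw -0.02 F [-0.3635 -0.5556  0.2914] w 0.0187
shift [0.0064 0.003  0.0759] turn [-0.0009  0.0001 -0.0027]
```

View pics/c21.png

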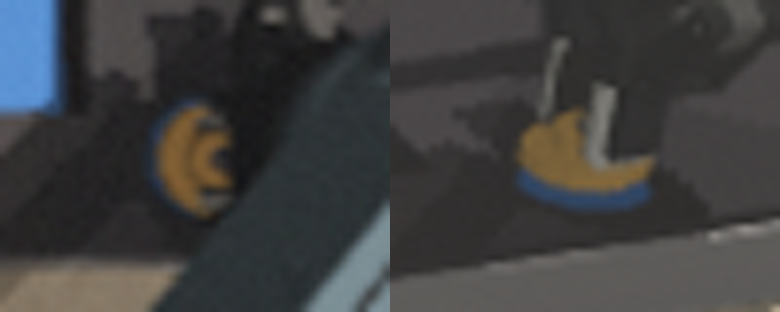

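```bash
python3 -m jog '1 0.01 0 0.1 0 0 0;1 0 0 0.1 0 0 0;1 0 0 0 0 0 0'
python3 - <<'E'
from h import *
go(.4553,-.3693,.0435,0)
E
```

```text
t: 21.9
tcp_pos: [0.4557, -0.3694, 0.0489]
ee_rot: [3.141, -0.001, 0.001]
force: [-0.6, 1.1, -1.1]
width: 0.0183
t 21.9 pos [ 0.4557 -0.3694  0.0489] yaw -0.02 F [-0.5609  1.0545 -1.0893] w 0.0183
shift [-0.0104 -0.0028  0.1339] turn [ 0.004  -0.0043 -0.0025]
```

```bash
python3 -m jog '1 0 0 0.1 0 0 0;1 0 0 0.06 0 0 0;1 0 0 0 0 0 0'
python3 - <<'E'
from h import *
go(.4553,-.3693,.0427,0)
snap('side','pics/s12.png');snap('top','pics/t12.png')
a=cv2.imread('pics/t12.png')[265:305,405:455]; b=cv2.imread('pics/s12.png')[215:265,445:495]
cv2.imwrite('pics/c22.png',np.hstack([cv2.resize(a,(390,312),interpolation=2),cv2.resize(b,(390,312),interpolation=2)]))
E
```

```text
t: 22.2
tcp_pos: [0.4558, -0.3695, 0.0429]
ee_rot: [3.141, -0.0, 0.001]
force: [-0.0, 0.2, 1.2]
width: 0.0187
t 22.2 pos [ 0.4558 -0.3695  0.0429] yaw -0.01 F [-0.0245  0.2136  1.2376] w 0.0187
shift [-0.0119 -0.0049  0.0042] turn [ 0.0067 -0.0053 -0.001 ]
```

View pics/c22.png

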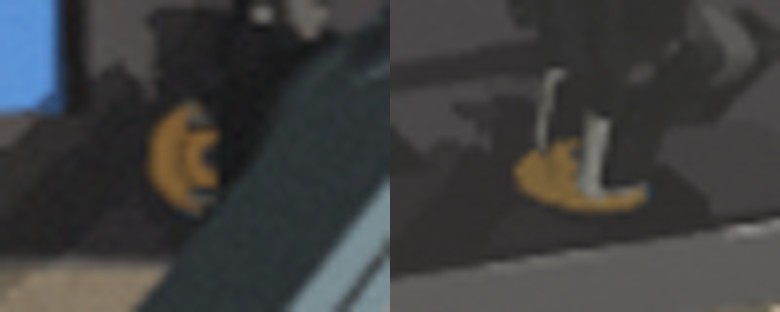

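```bash
python3 -m jog '0.6 0 0 0 0 0 0;0.6 0 0 0 0 0 0;0.6 0 0 0 0 0 0;0.6 0 0 -0.3 0 0 0;0.6 0 0 -0.7 0 0 0;0.6 0 0 -1 0 0 0;0.6 0 0 -1 0 0 0;0.6 -0.6 0.6 -0.3 0 0 0;0.6 -0.6 0.6 -0.3 0 0 0;0.6 -0.6 0.6 0 0 0 0;0.6 -0.6 0.6 0 0 0 0;0.6 -0.6 0.6 0 0 0 0;0.6 -0.6 0 0 0 0 0;0.6 0 0 0 0 0 0'
python3 - <<'E'
from h import *
go(.4553,-.3693,.0427,0)
snap('side','pics/s13.png');snap('top','pics/t13.png')
a=cv2.imread('pics/t13.png')[265:305,405:455]; b=cv2.imread('pics/s13.png')[215:265,445:495]
cv2.imwrite('pics/c23.png',np.hstack([cv2.resize(a,(390,312),interpolation=2),cv2.resize(b,(390,312),interpolation=2)]))
crop('pics/c24.png','pics/t13.png',150,190,350,140,2)
E
```

```text
t: 23.7
tcp_pos: [0.3084, -0.4952, 0.2033]
ee_rot: [3.13, 0.006, 0.008]
force: [-0.3, -0.2, -0.1]
width: 0.034
t 23.7 pos [ 0.3084 -0.4952  0.2033] yaw 0.22 F [-0.3302 -0.165  -0.0974] w 0.034
shift [ 3.6645 -3.1804  3.9973] turn [ 0.0857 -0.0375  0.0279]
```

View pics/c23.png

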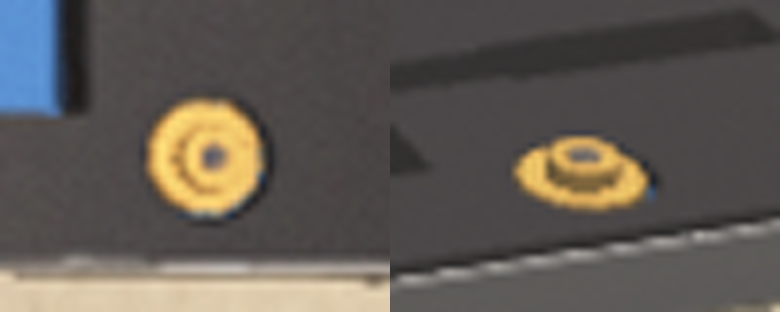

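View pics/c24.png

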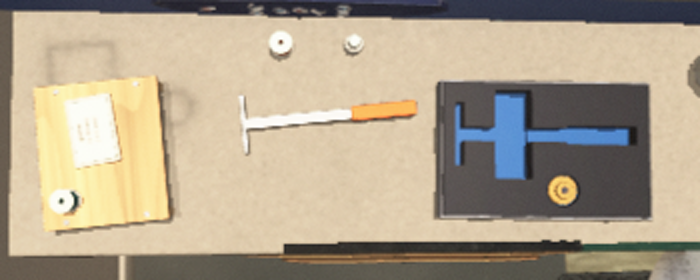

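Run:
```python
from h import *
# disc outline & boss top extents in both views vs prediction for seated nut
obs={'top':dict(disc=(405+(147+.5)/7.8-.5,405+(265+.5)/7.8-.5,265+(97+.5)/7.8-.5,265+(217+.5)/7.8-.5)),
'side':dict(disc=(445+(516-390+.5)/7.8-.5,445+(651-390+.5)/7.8-.5,None,215+(211+.5)/6.24-.5))}
print(obs)
a=np.linspace(0,6.283,100)
for n in('top','side'):
    for dz in (0,.003,.006):
        q=np.array([proj(n,(.4545+.019*np.cos(t),-.368+.019*np.sin(t),.042+dz)) for t in a]); h=proj(n,(.4545,-.368,.051+dz))
        print(n,dz,q.min(0),q.max(0),'hole',h)
# triangulate hole
A=[];B=[]
for n,u,v in(('top',405+213.5/7.8-.5,265+156.5/7.8-.5),('side',445+(585-390+.5)/7.8-.5,215+155.5/6.24-.5)):
    c,R,t=cm(n);o=-R.T@t;d=R.T@np.array([(u-c['cx'])/c['fx'],(v-c['cy'])/c['fy'],1]);d/=np.linalg.norm(d);M=np.eye(3)-np.outer(d,d);A.append(M);B.append(M@o);print(n,u,v)
print('hole',np.linalg.solve(A[0]+A[1],B[0]+B[1]))
```

```text
{'top': {'disc': (423.4102564102564, 438.53846153846155, 277.0, 292.38461538461536)}, 'side': {'disc': (460.71794871794873, 478.02564102564105, None, 248.39423076923077)}}
top 0 [423.7351 277.7062] [437.8008 291.8853] hole [431.7146 284.8208]
top 0.003 [424.0305 277.6993] [438.1322 291.9148] hole [432.0329 284.8322]
top 0.006 [424.3275 277.6923] [438.4654 291.9445] hole [432.3529 284.8437]
side 0 [461.2099 237.7053] [477.836  247.2787] hole [469.9705 239.3202]
side 0.003 [461.3546 236.6738] [478.0017 246.2358] hole [470.1268 238.2754]
side 0.006 [461.4996 235.6398] [478.168  245.1904] hole [470.2835 237.228 ]
top 431.87179487179486 284.56410256410254
side 469.56410256410254 239.4198717948718
hole [ 0.4554 -0.3681  0.0502]
```

```bash
python3 -c "
from cell import job
print(job.hand_in())"
```

```text
the job is handed in; nothing more can be done
None
```

The job is done and handed in at about 24 s on the robot's clock, well inside the 61 s limit. The hand-in gives no verdict.

- **Rake out of the foam:** I lifted it by its blade at the cut-out, laid it flat on the bench in line with the shelf, and let go.
- **Nut from under the shelf:** I took the rake again by its orange handle and passed the head over the nut, about 20 mm above the bench. Then I lowered it behind the nut and dragged the nut out in one pull.
- **Rake put down:** I lifted it off the nut and laid it flat on the open bench, with its head roughly 110 mm out from the shelf edge.
- **Nut in its pocket:** I picked it up by its boss and lowered it in.

**Last checks:**
- **Nut:** Triangulated from both views, the boss top is at (0.455, -0.368, 0.050) m. A fully seated nut would put it at 0.051 m. In plan it is within about 1 mm of where I measured the pocket, and both pictures show it level with the boss up.
- **Rake and bystanders:** In the last top picture the rake lies flat and clear of the shelf, and the spools and dropper stand in their places. I judged these by eye only.
- **Robot:** It is clear of everything, with the tool about 0.2 m above the bench.
- **Disagreements:** The cameras and the arm differed by about 1 mm in x, and I allowed for that when placing the nut. The side camera put the nut's lower edge about 1 pixel lower than predicted, which is within its 2 mm calibration. Contact between the rake and the nut could not be seen directly, so I inferred it from the nut coming out with the drag.

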